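# Shut the straps over a polishing mandrel

## Robot

A 6-joint arm with a two-finger parallel gripper is mounted at the origin on the work surface. World frame = base frame: x ahead of the robot, y to its left, z up, the work surface at z = 0. Lengths are in m, angles in rad, forces in N, time in s.
With the tool pointing down it reaches from about 0.275 to 0.875 m from the base axis. Payload 12.5 kg.
Tool frame: the origin (TCP) lies on the centre line of the jaws, within the pads' length; the fingertips stand 11 mm ahead of it and the grasp point (between the pads) lies 8 mm behind it; z points along the fingers, y is the line along which they close (so a half turn about z gives the same grasp; the last joint's range is limited). The gripper opens to 85 mm and grips with 20 to 120 N. Pads are 22 mm wide; open, the fingers measure 114 mm over their backs; the gripper's body (76 mm by 85 mm) begins 54 mm behind the grasp point. The pads swing forward as they close: fully open they stand 13 mm farther back than shut.
Start: joints at [1.159, 0.351, 1.652, -0, 1.139, -0.085], TCP at [0.177, 0.521, 0.242] pointing down, gripper open.
Joint ranges: [-2.75, 2.75], [-0.79, 2.1], [0.01, 2.65], [-1.57, 4.71], [0.07, 3.14], [-2.87, 2.87]. Speed limits (rad/s): [2.22, 2.22, 2.79, 3.14, 3.14, 3.14].

## Interface

Orientations are given as a unit quaternion [x, y, z, w].
In Python, from station import manip gives the robot as it stands.
- The arm moves only by the shell command python3 -m crank 'ROWS' [OPENING] [FORCE]. ROWS is JSON, a list of rows, each an object of numbers: "x", "y", "z": the shift along the tool's x, y, z in m; "roll": the turn about the tool's z in rad. A call has 1 to 5 rows; each row shifts and turns the commanded pose from where the row before left it, along the tool's axes as they then stand; what a row does not reach is not made up. A row lasts 1/8 s, in which the tool goes at most 62.5 mm and 10.7 degrees, less where a joint would pass 70% of its speed; a pose out of reach is approached as far as the arm can. A call is refused whole if a number of a shift passes 0.0625 or a number of a turn 0.188, either way. A call with a gripper value outside its range is refused whole. OPENING is the closure, from 0 (fully open) to 1 (shut), set as the call begins (- or left out, the last holds). The fingers move at their own pace and stop on an object; FORCE is the grip in N (left out, the last holds). Time passes only in rows, so rows that do not move let the fingers close. It gives the time, the measured TCP pose, the force, the opening and the grip force at its end, in the units of the state.
- manip.read_state(): the state, without advancing time (a new reading comes with each control period).
- manip.snapshot(name): name is "scene" or "side" or "wrist"; returns a dict with "img" (384x512x3 uint8, blue, green, red), "intrinsics" (3x3 intrinsics, pixels), "world_from_camera" (4x4, takes a point from camera to world coordinates). Camera axes: x right, y up, looking along -z (the intrinsics and any distortion apply to the point x, -y, -z); pixel columns grow to the right and rows downward; lengths in m; the calibration is good to about 2 mm. A picture is of the moment at which its call begins. There is no depth.
- manip.finish_job(): hands the job in; it is judged then, once.
The state is a dict: "time_s": time; "joints": joint angles; "joint_vel": joint speeds; "joint_efforts": joint torques, N m; "eef_pos": TCP position; "orientation": TCP orientation; "contact_force": force on the tool from outside, world axes, zero at the start; "wrist_torque": the same for the moment, N m; "gripper_width": opening from 0.0 (shut) to 1.0 (fully open); "grasp_force": force on a finger pad.
Only numpy, scipy, OpenCV 4.12 (cv2) and the standard library are available. Lean on these libraries where they do the work, as an engineer would, in place of code of your own. Each camera call takes 0.05 s, during which the arm holds its last target. There are 200 camera calls.

## Task

The polishing mandrel lies in its cradle but has crept sideways out of place. Push it lengthwise by its black end knob until its brass collar rests against the saddle at the other end, then press both hinged straps down by their orange pads until the catches click and hold them shut. Leave the jar, grey felt wheel, green bar and loupe where they are.

Things in the scene. Friction and masses are not known exactly. Their poses are not given: they have to be found in the camera images.
- cradle: Fixed blue base plate 160 x 250 x 16 mm with two aluminium saddles (100 mm in x, 36 mm in y, tops at z = 82 mm) at y = +85 mm (A) and -85 mm (B). Origin: centre of its underside; z up, y along the mandrel, +x the hinge side, -x (robot side) the catch side. Channels 23 mm wide, open above, floors at z = 60 mm. Spring catches at x = -55 to -84 mm, to z = 99 mm.
- mandrel: Loose mandrel, 0.5 kg, lying along the cradle's y, can roll. Shaft 20 mm thick, y = -150 to +120 mm; white wheel 96 mm across, 22 thick at y = 0; brass collars 36 mm across from wheel to y = +67 and to -30; black knob 40 mm across, y = -165 to -143. Origin: wheel centre on the axis, z = 70 mm. Starts 14 to 32 mm too far to -y; home at y = 0 of the cradle: long collar on saddle A's inner face.
- mandrel_knob (a point): Centre of the flat outer (-y) end face of the mandrel's black end knob, 70 mm above the table; push here along the cradle's +y.
- strap_a (a joint): Opening angle (rad) of strap A, a steel strap 98 x 36 x 7 mm over the saddle at the cradle's +y end. 0 = shut and level; grows as its free end rises, at most 1.3; starts at 0.6 to 1.0. A weak spring lifts it to about 0.5 unless caught. The sprung catch meets its tip at about 0.12 rad; some 8 N down on the pad clicks it past, to 0.
- strap_a_pad (a point): Middle of the top face of the orange square thumb pad (34 x 34 mm) near the free end of strap A. With the strap shut it is 97.5 mm above the table. Its z axis is the strap's outward normal (up when shut), its x axis points along the strap towards the hinge, its y axis is the hinge axis.
- strap_a_hinge (a point): Hinge axis of strap A, 88 mm above the table at the cradle's +x side, in the middle of the strap's width; the hinge axis is the cradle's y. The pad centre is 78 mm from it along the strap and 9.5 mm above it when shut; the strap's tip is 110 mm from it.
- strap_b (a joint): Opening angle (rad) of strap B, a steel strap 98 x 36 x 7 mm over the saddle at the cradle's -y end. 0 = shut and level; grows as its free end rises, at most 1.3; starts at 0.6 to 1.0. A weak spring lifts it to about 0.5 unless caught. The sprung catch meets its tip at about 0.12 rad; some 8 N down on the pad clicks it past, to 0.
- strap_b_pad (a point): Middle of the top face of the orange square thumb pad (34 x 34 mm) near the free end of strap B. With the strap shut it is 97.5 mm above the table. Its z axis is the strap's outward normal (up when shut), its x axis points along the strap towards the hinge, its y axis is the hinge axis.
- strap_b_hinge (a point): Hinge axis of strap B, 88 mm above the table at the cradle's +x side, in the middle of the strap's width; the hinge axis is the cradle's y. The pad centre is 78 mm from it along the strap and 9.5 mm above it when shut; the strap's tip is 110 mm from it.
- paste_jar: Loose bystander: green glass jar with white cap, 64 mm in diameter, 75 mm high. Origin: centre of its underside.
- felt_wheel: Loose bystander: grey felt wheel lying flat, 90 mm in diameter, 34 mm high. Origin: centre of its underside.
- compound_bar: Loose bystander: green bar of polishing compound, 90 x 45 x 40 mm. Origin: centre of its underside.
- loupe: Loose bystander: black loupe, 48 mm in diameter, 40 mm high. Origin: centre of its underside.

How it is judged:
By the outcome, as a careful person would: the job done as asked, in the order asked, and still so for the second after the job is handed in, with the robot touching nothing.
It also fails if it takes over 51 s, if anything falls off the work surface, if the arm or the gripper's body presses on something with over 40 N, if the wrist force passes 120 N, or if a joint passes its speed limit or range.

## Working session

There is one attempt and no reset: what is moved stays moved. The work goes in short steps, Python scripts to look and compute and a shell command to move; the robot and the scene stay as the last step left them, time stands still between calls to the robot, and variables do not carry over. Pictures are saved under pics/ and viewed, at most 10 in all, crops included, and the job is handed in when it is done.

```bash
ls; mkdir -p pics; python3 - <<'E'
from station import manip
import cv2,pickle
d={}
for n in("scene","side","wrist"):
    s=manip.snapshot(n);d[n]=s;cv2.imwrite(f"pics/{n}0.png",s["img"])
    print(n,s["intrinsics"],s["world_from_camera"].round(3) if hasattr(s["world_from_camera"],'round') else s["world_from_camera"],[k for k in s])
pickle.dump(d,open("d0.pkl","wb"))
print(manip.read_state())
E
```

```text
pics
scene [[457.91235381   0.         250.37632419]
 [  0.         457.91235381 186.91097964]
 [  0.           0.           1.        ]] [[ 0.871 -0.343  0.353  1.023]
 [ 0.492  0.584 -0.646 -0.655]
 [ 0.016  0.736  0.677  0.834]
 [ 0.     0.     0.     1.   ]] ['img', 'intrinsics', 'world_from_camera']
side [[358.30490479   0.         255.98425148]
 [  0.         358.30490479 187.40964103]
 [  0.           0.           1.        ]] [[-0.961  0.174 -0.215  0.457]
 [-0.276 -0.622  0.732  0.662]
 [-0.006  0.763  0.646  0.582]
 [ 0.     0.     0.     1.   ]] ['img', 'intrinsics', 'world_from_camera']
wrist [[306.90469709   0.         257.18459932]
 [  0.         306.90469709 190.86575082]
 [  0.           0.           1.        ]] [[ 0.32  -0.9   -0.295  0.101]
 [ 0.947  0.304  0.099  0.546]
 [ 0.001 -0.311  0.95   0.374]
 [ 0.     0.     0.     1.   ]] ['img', 'intrinsics', 'world_from_camera']
{'time_s': 0.15, 'joints': array([ 1.15939292e+00,  3.51093986e-01,  1.65224695e+00, -1.13085083e-06,
        1.13906527e+00, -8.46521399e-02]), 'joint_vel': array([-0.00145141, -0.00120308, -0.00133385,  0.00117754, -0.0006409 ,
       -0.00024751]), 'joint_efforts': array([ 8.98480703e-04, -5.06249356e+01, -2.91500062e+01, -4.67713846e-05,
        3.38878970e-03, -4.37717506e-05]), 'eef_pos': array([0.17644602, 0.52069333, 0.24190366]), 'orientation': array([ 1.62649563e-01,  9.86683817e-01, -3.94453073e-04, -9.93624931e-05]), 'contact_force': array([ 0.49062403, -1.11010585, -0.0898399 ]), 'wrist_torque': array([-0.00301082, -0.06971709, -0.00926161]), 'grasp_force': 0.0, 'gripper_width': 1.0013189694664262}
```

View pics/scene0.png

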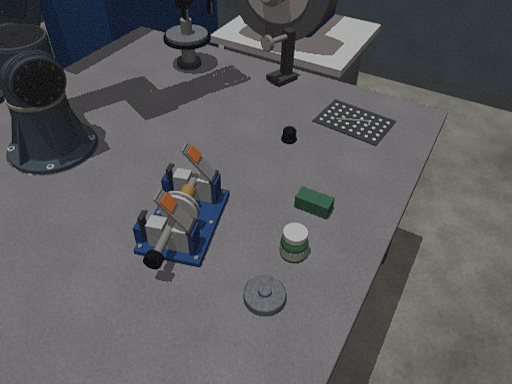

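View pics/side0.png

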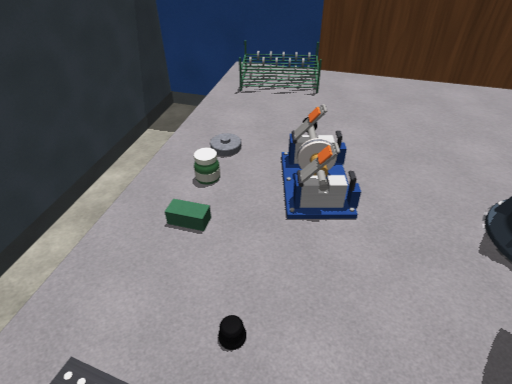

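The scene view shows the cradle around (185,220), with orange pads at about (194,154) and (168,203) and the knob at (153,258). In the side view the pads are at (315,115) and (324,155). The bystanders are all on the +x side, away from the cradle.

```bash
cat > h.py <<'E'
import numpy as np,cv2
def ray(s,uv):
    K=s["intrinsics"];T=np.array(s["world_from_camera"])
    p=np.linalg.inv(K)@[uv[0],uv[1],1];d=T[:3,:3]@[p[0],-p[1],-p[2]]
    return T[:3,3],d/np.linalg.norm(d)
def onz(s,uv,z):
    o,d=ray(s,uv);return o+d*(z-o[2])/d[2]
def tri(s1,u1,s2,u2):
    A=np.zeros((3,3));b=np.zeros(3);R=[ray(s1,u1),ray(s2,u2)]
    for o,d in R:
        M=np.eye(3)-np.outer(d,d);A+=M;b+=M@o
    p=np.linalg.solve(A,b);return p,max(np.linalg.norm((np.eye(3)-np.outer(d,d))@(p-o)) for o,d in R)
def blobs(mask,amin=20):
    n,l,st,c=cv2.connectedComponentsWithStats(mask.astype(np.uint8))
    return [(c[i],st[i]) for i in range(1,n) if st[i][4]>=amin]
def orange(im):
    h=cv2.cvtColor(im,cv2.COLOR_BGR2HSV);return (h[...,0]<14)&(h[...,1]>190)&(h[...,2]>120)
def blue(im):
    h=cv2.cvtColor(im,cv2.COLOR_BGR2HSV);return (abs(h[...,0].astype(int)-115)<12)&(h[...,1]>150)&(h[...,2]>40)
E
python3 - <<'E'
from h import *
import pickle
d=pickle.load(open("d0.pkl","rb"))
for n in("scene","side"):
    print(n,[(c.round(1),s) for c,s in blobs(orange(d[n]["img"]))])
a=d["scene"]["img"][135:275,120:240];b=d["side"]["img"][95:225,270:370]
a=cv2.resize(a,(480,560),interpolation=2);b=cv2.resize(b,(300,390),interpolation=2)
c=np.zeros((560,780,3),np.uint8);c[:,:480]=a;c[:390,480:]=b
cv2.imwrite("pics/crop0.png",c)
E
```

```text
scene [(array([193.4, 153.7]), array([187, 146,  13,  17,  56], dtype=int32)), (array([167.4, 196.7]), array([163, 193,  11,   8,  28], dtype=int32))]
side [(array([313.8, 114.3]), array([309, 108,  11,  14,  81], dtype=int32)), (array([324.2, 154.3]), array([318, 146,  14,  18, 129], dtype=int32))]
```

View pics/crop0.png

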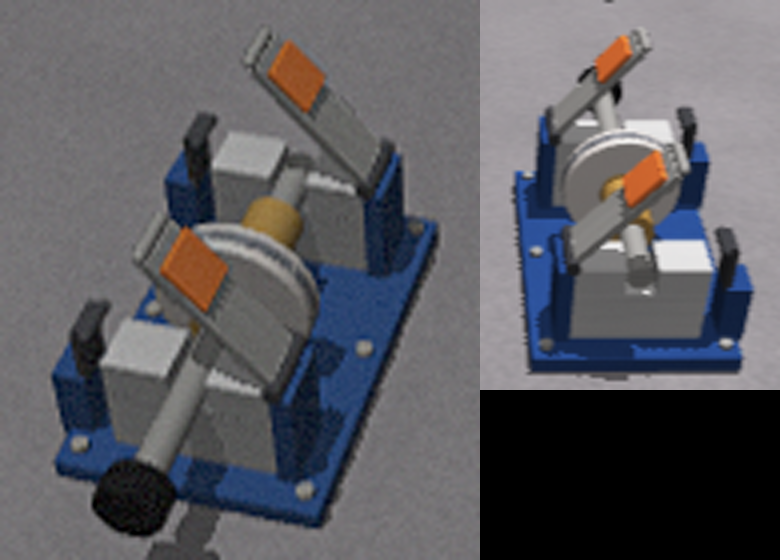

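View pics/wrist0.png

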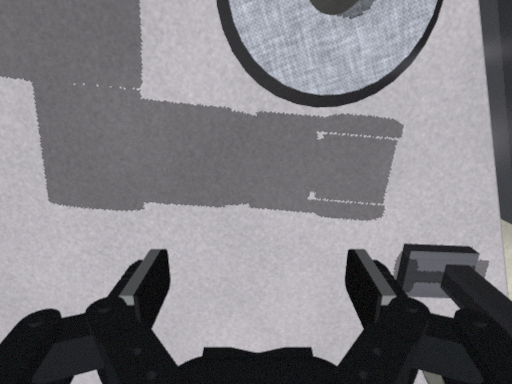

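The enlarged crops show pad B centred at scene (168.9,201.9), pad A at (194.5,153.8), plate corners at about (134,251), (200,264) and (229,192), and the knob at about (153,259).

```bash
python3 - <<'E'
from h import *
import pickle
d=pickle.load(open("d0.pkl","rb"));S,D=d["scene"],d["side"]
A,ea=tri(S,(194.5,153.8),D,(324.2,154.3));B,eb=tri(S,(168.9,201.9),D,(313.8,114.3))
print("A",A,ea,"B",B,eb)
def th(z):
    from scipy.optimize import brentq
    return brentq(lambda t:.088+.078*np.sin(t)+.0095*np.cos(t)-z,0,1.3)
ta,tb=th(A[2]),th(B[2]);print("th",ta,tb)
# local x rel. hinge; hinge x h
la,lb=[-.078*np.cos(t)+.0095*np.sin(t) for t in(ta,tb)]
v=(A-B)[:2];ang=np.arctan2(v[1],v[0])-np.arctan2(.17,la-lb);print("yaw",ang,"dist",np.hypot(*v),np.hypot(.17,la-lb))
for n,s,u in[("-x-y",S,(134.5,249)),("+x-y",S,(200,263.5)),("+x+y",S,(229.3,191.5)),("-x+y",D,(357.3,211.7)),("+x+y",D,(287,215.7)),("+x-y",D,(281.7,153.3))]:
    print(n,onz(S if s is S else D,u,.016).round(4))
print("knob",onz(S,(153,259),.07))
im=S["img"];g=im[240:272,140:170].max(2);m=g<45
for c,s in blobs(m): print(c+[140,240],s+np.array([140,240,0,0,0]), onz(S,c+[140,240],.07))
E
```

```text
A [0.49329673 0.0319528  0.1499683 ] 0.0007726327056203387 B [ 0.54059019 -0.13105606  0.15046083] 0.00034956532308605257
th 0.7873920440356528 0.7976543498267707
yaw 0.27861992022339965 dist 0.16973084474488379 0.1700011989503892
-x-y [ 0.4715 -0.1914  0.016 ]
+x-y [ 0.6241 -0.1506  0.016 ]
+x+y [0.5582 0.0824 0.016 ]
-x+y [0.4012 0.0408 0.016 ]
+x+y [0.5512 0.0961 0.016 ]
+x-y [ 0.6168 -0.1379  0.016 ]
knob [ 0.55878335 -0.22354071  0.07      ]
[153.12542373 259.11186441] [143 250  22  19 295] [ 0.55919483 -0.22364326  0.07      ]
```

```bash
python3 -m crank '[{"roll":-0.151,"z":-0.015},{"roll":-0.151,"z":-0.015},{"roll":-0.151,"z":-0.015},{"roll":-0.151,"z":-0.015}]' 1 40
cat > rel.py <<'E'
import numpy as np,sys
from station import manip
from scipy.spatial.transform import Rotation as R
C=np.array([.5105,-.0515,0]);yaw=.2756
M=R.from_euler('z',yaw).as_matrix()
s=manip.read_state();T=R.from_quat(s["orientation"]).as_matrix();p=s["eef_pos"]
print("t",round(s["time_s"],2),"cradle xyz",(M.T@(p-C)).round(4),"F cradle",(M.T@s["contact_force"]).round(1),"q",s["joints"].round(2),"yaw err",round(float((M.T@T)[0,1]),3))
if len(sys.argv)>3:
    t=np.array([float(a) for a in sys.argv[1:4]])
    print("tool shift",(T.T@(C+M@t-p)).round(4))
E
python3 rel.py 0 -.235 .24
```

```text
t 0.15 cradle xyz [-0.1657  0.6415  0.2419] F cradle [ 0.2 -1.2 -0.1] q [ 1.16  0.35  1.65 -0.    1.14 -0.08] yaw err 0.567
tool shift [-0.6332 -0.6283  0.0024]schema error: expected keys x, y, z, roll
```

```bash
python3 -m crank '[{"x":0,"y":0,"z":-0.015,"roll":-0.151},{"x":0,"y":0,"z":-0.015,"roll":-0.151},{"x":0,"y":0,"z":-0.015,"roll":-0.151},{"x":0,"y":0,"z":-0.015,"roll":-0.151},{"x":0,"y":0,"z":0,"roll":0}]' 1 40
python3 rel.py 0 -.235 .24
```

```text
time_s: 0.78
eef_pos: [0.1766, 0.5212, 0.3029]
orientation: [-0.138, 0.99, 0.001, 0.0]
contact_force: [-0.2, -0.4, -1.0]
gripper_width: 0.003
grasp_force: 0.0
t 0.78 cradle xyz [-0.1654  0.6419  0.3029] F cradle [-0.3 -0.4 -1. ] q [ 1.16  0.29  1.58  0.    1.27 -0.69] yaw err -0.001
tool shift [-0.1648 -0.8771  0.062 ]
```

```bash
for i in 1 2 3; do python3 -m crank '[{"x":-0.01,"y":-0.05,"z":0,"roll":0},{"x":-0.01,"y":-0.05,"z":0,"roll":0},{"x":-0.01,"y":-0.05,"z":0,"roll":0},{"x":-0.01,"y":-0.05,"z":0,"roll":0},{"x":-0.01,"y":-0.05,"z":0,"roll":0}]' >/dev/null; done
python3 rel.py 0 -.235 .24
```

```text
t 2.65 cradle xyz [-0.0145 -0.1097  0.3013] F cradle [ 0.6  0.2 -0.5] q [-0.38  0.3   1.58  0.    1.27 -2.23] yaw err 0.003
tool shift [-0.0149 -0.1253  0.0612]
```

```bash
python3 -m crank '[{"x":-0.007,"y":-0.06,"z":0,"roll":0},{"x":-0.008,"y":-0.06,"z":0,"roll":0},{"x":0,"y":-0.01,"z":0.05,"roll":0},{"x":0,"y":0,"z":0.05,"roll":0},{"x":0,"y":0,"z":0.05,"roll":0}]' >/dev/null
python3 -m crank '[{"x":0,"y":0,"z":0.05,"roll":0},{"x":0,"y":0,"z":0.03,"roll":0},{"x":0,"y":0,"z":0,"roll":0}]' 
python3 rel.py 0 -.235 .07; python3 - <<'E'
from h import *
from station import manip
a=manip.snapshot("scene")["img"][130:300,100:260];b=manip.snapshot("side")["img"][80:225,260:370]
a=cv2.resize(a,(480,510));b=cv2.resize(b,(330,435))[:, :310]
c=np.zeros((510,790,3),np.uint8);c[:,:480]=a;c[:435,480:]=b;cv2.imwrite("pics/p1.png",c)
E
```

```text
time_s: 3.65
eef_pos: [0.5745, -0.2795, 0.0694]
orientation: [-0.137, 0.991, 0.002, -0.002]
contact_force: [-0.3, -0.8, 0.2]
gripper_width: -0.001
grasp_force: 0.0
t 3.65 cradle xyz [-0.0005 -0.2368  0.0694] F cradle [-0.5 -0.7  0.2] q [-0.53  0.72  1.52 -0.    0.91 -2.37] yaw err 0.001
tool shift [-0.0005  0.0018 -0.0006]
```

View pics/p1.png

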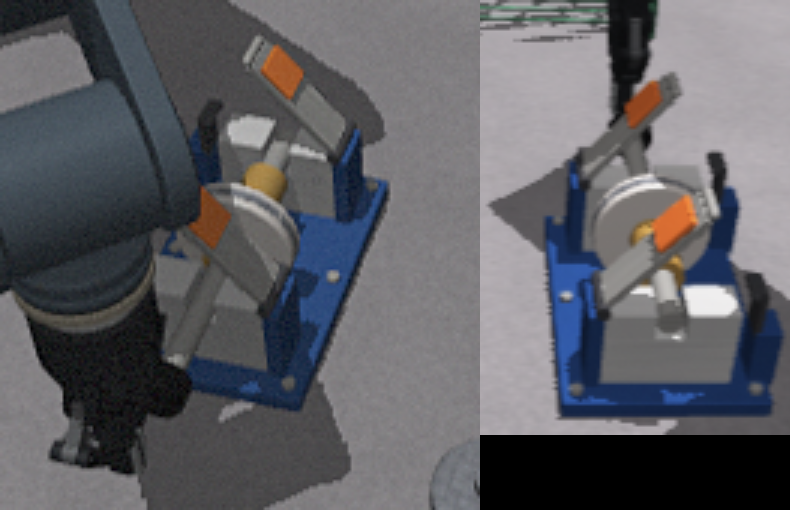

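The fingers hang just beyond the knob, in line with the shaft, and clear of everything. Now I'll push along tool +y.

```bash
python3 -m crank '[{"x":0,"y":0.008,"z":0,"roll":0},{"x":0,"y":0.008,"z":0,"roll":0},{"x":0,"y":0.006,"z":0,"roll":0},{"x":0,"y":0.004,"z":0,"roll":0},{"x":0,"y":0.004,"z":0,"roll":0}]' >/dev/null; python3 rel.py
for i in 1 2 ; do python3 -m crank '[{"x":0,"y":0.003,"z":0,"roll":0},{"x":0,"y":0.003,"z":0,"roll":0},{"x":0,"y":0.003,"z":0,"roll":0}]'  >/dev/null; python3 rel.py; done
```

```text
t 4.38 cradle xyz [ 0.0008 -0.2078  0.0724] F cradle [ 0.3  0.2 -0.2] q [-0.49  0.68  1.58 -0.    0.88 -2.34] yaw err -0.002
t 4.75 cradle xyz [ 0.0008 -0.1992  0.0723] F cradle [ 0.2 -2.8 -0.3] q [-0.48  0.68  1.59 -0.    0.87 -2.33] yaw err -0.002
t 5.12 cradle xyz [ 0.0007 -0.1899  0.0723] F cradle [ 0.4 -2.4  0. ] q [-0.47  0.67  1.61 -0.    0.86 -2.32] yaw err -0.002
```

```bash
for i in 1 2 3 4; do python3 -m crank '[{"x":0,"y":0.0015,"z":0,"roll":0},{"x":0,"y":0.0015,"z":0,"roll":0}]'  >/dev/null; python3 rel.py; done
```

```text
t 5.38 cradle xyz [ 0.0007 -0.187   0.0723] F cradle [ 0.4 -2.8 -1.6] q [-0.47  0.66  1.62 -0.    0.86 -2.31] yaw err -0.002
t 5.62 cradle xyz [ 0.0007 -0.184   0.0723] F cradle [-0.1 -2.3  0.6] q [-0.46  0.66  1.62 -0.    0.86 -2.31] yaw err -0.002
t 5.88 cradle xyz [ 0.0007 -0.181   0.0723] F cradle [-0.1 -2.2 -0.8] q [-0.46  0.66  1.63  0.    0.86 -2.31] yaw err -0.002
t 6.12 cradle xyz [ 0.0012 -0.18    0.073 ] F cradle [ -0.6 -17.5  -0.9] q [-0.46  0.66  1.63 -0.    0.85 -2.3 ] yaw err -0.002
```

The force jumped to 17 N at the predicted position, so the collar is seated. I'll back off, rise and check.

```bash
python3 -m crank '[{"x":0,"y":-0.015,"z":0,"roll":0},{"x":0,"y":-0.025,"z":0,"roll":0},{"x":0,"y":0,"z":-0.06,"roll":0},{"x":0,"y":0,"z":-0.06,"roll":0},{"x":0,"y":0,"z":-0.04,"roll":0}]' >/dev/null
python3 rel.py .0135 -.085 .19; python3 - <<'E'
from h import *
from station import manip
import pickle
S=manip.snapshot("scene");D=manip.snapshot("side")
pickle.dump((S,D),open("d1.pkl","wb"))
a=S["img"][130:290,110:240];b=D["img"][95:225,270:370]
a=cv2.resize(a,(455,560));b=cv2.resize(b,(340,442))
c=np.zeros((560,795,3),np.uint8);c[:,:455]=a;c[:442,455:]=b;cv2.imwrite("pics/p2.png",c)
E
```

```text
t 6.75 cradle xyz [ 0.0009 -0.2184  0.2351] F cradle [-0.5  0.6  0.4] q [-0.5   0.5   1.45  0.    1.2  -2.35] yaw err -0.001
tool shift [-0.0127  0.1335  0.045 ]
```

View pics/p2.png

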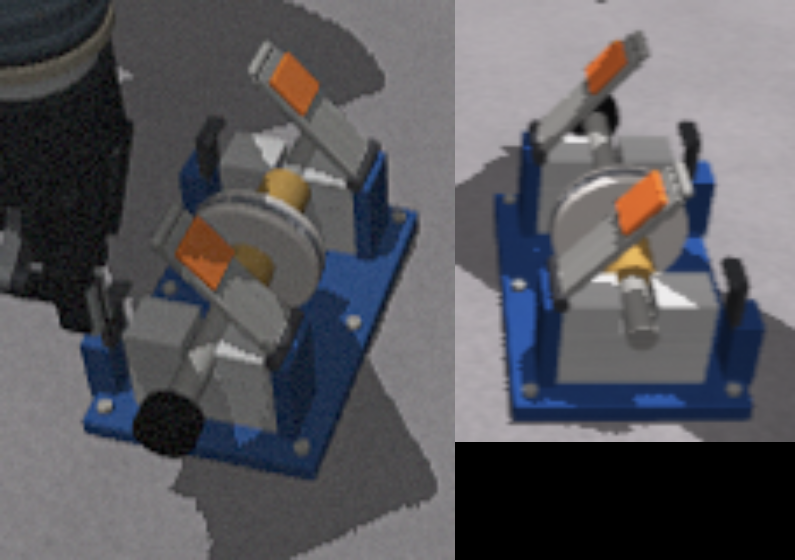

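The mandrel is home: the wheel is centred, the long collar is on saddle A, and the straps are still open. Next is strap B.

```bash
python3 -m crank '[{"x":-0.006,"y":0.06,"z":0,"roll":0},{"x":-0.007,"y":0.06,"z":0,"roll":0},{"x":0,"y":0.0135,"z":0.015,"roll":0},{"x":0,"y":0,"z":0.03,"roll":0},{"x":0,"y":0,"z":0,"roll":0}]' >/dev/null; python3 rel.py .0135 -.085 .185
python3 -m crank '[{"x":0,"y":0,"z":0.01,"roll":0},{"x":0.001,"y":0,"z":0.01,"roll":0},{"x":0.006,"y":0,"z":0.006,"roll":0}]' >/dev/null; python3 rel.py 0.002 -.085 .151
```

```text
t 7.47 cradle xyz [ 0.0124 -0.0837  0.1851] F cradle [-0.2 -0.3  0. ] q [-0.31  0.44  1.68  0.    1.03 -2.16] yaw err -0.002
tool shift [-0.0011 -0.0013  0.0001]
t 7.85 cradle xyz [ 0.0064 -0.0847  0.1609] F cradle [ 0.6 -0.5  1.7] q [-0.32  0.46  1.71 -0.    0.97 -2.17] yaw err -0.002
tool shift [ 0.0044 -0.0003  0.0099]
```

```bash
python3 -m crank '[{"x":0.005,"y":0,"z":0.006,"roll":0},{"x":0.005,"y":0,"z":0.006,"roll":0},{"x":0.004,"y":0,"z":0.006,"roll":0},{"x":0.004,"y":0,"z":0.007,"roll":0},{"x":0.003,"y":0,"z":0.007,"roll":0}]' >/dev/null; python3 rel.py -.016 -.085 .118
```

```text
t 8.47 cradle xyz [-0.0147 -0.0846  0.1288] F cradle [-0.3  0.5  0.9] q [-0.34  0.47  1.78 -0.    0.88 -2.19] yaw err -0.002
tool shift [ 0.0013 -0.0004  0.0108]
```

```bash
python3 -m crank '[{"x":0.001,"y":0,"z":0.005,"roll":0},{"x":0.002,"y":0,"z":0.005,"roll":0},{"x":0,"y":0,"z":0.002,"roll":0}]' >/dev/null; python3 rel.py 
for i in 1 2 3; do python3 -m crank '[{"x":0,"y":0,"z":0.0015,"roll":0},{"x":0,"y":0,"z":0.0015,"roll":0}]' >/dev/null; python3 rel.py ; done
```

```text
t 8.85 cradle xyz [-0.0176 -0.0846  0.117 ] F cradle [-2.4  0.7  7.1] q [-0.35  0.49  1.8  -0.    0.86 -2.2 ] yaw err -0.002
t 9.1 cradle xyz [-0.0178 -0.0846  0.1153] F cradle [-7.8  2.2 14.4] q [-0.35  0.49  1.8  -0.    0.85 -2.2 ] yaw err -0.002
t 9.35 cradle xyz [-0.0176 -0.0847  0.1117] F cradle [-3.4  0.2  3.9] q [-0.35  0.5   1.8  -0.    0.84 -2.2 ] yaw err -0.002
t 9.6 cradle xyz [-0.0173 -0.0847  0.1083] F cradle [-3.7  0.8 11.3] q [-0.35  0.5   1.8  -0.    0.84 -2.2 ] yaw err -0.002
```

```bash
python3 -m crank '[{"x":0,"y":0,"z":0.001,"roll":0},{"x":0,"y":0,"z":0,"roll":0}]' >/dev/null; python3 rel.py
python3 -m crank '[{"x":0,"y":0,"z":-0.03,"roll":0},{"x":0,"y":0,"z":-0.05,"roll":0},{"x":0,"y":0,"z":-0.045,"roll":0},{"x":0,"y":0,"z":0,"roll":0}]' >/dev/null; python3 rel.py .0135 .085 .235
```

```text
t 9.85 cradle xyz [-0.0174 -0.0847  0.1082] F cradle [-4.7  2.7 13.8] q [-0.35  0.5   1.8  -0.    0.84 -2.2 ] yaw err -0.002
t 10.35 cradle xyz [-0.0161 -0.0854  0.2354] F cradle [ 0.5 -0.2  0.7] q [-0.35  0.33  1.7   0.    1.11 -2.2 ] yaw err -0.002
tool shift [-2.990e-02  1.703e-01 -1.000e-04]
```

```bash
python3 -m crank '[{"x":-0.01,"y":0.057,"z":0,"roll":0},{"x":-0.01,"y":0.057,"z":0,"roll":0},{"x":-0.01,"y":0.056,"z":0,"roll":0},{"x":0,"y":0,"z":0.025,"roll":0},{"x":0,"y":0,"z":0.025,"roll":0}]' >/dev/null; python3 rel.py .0135 .085 .185
python3 -m crank '[{"x":0,"y":0,"z":0,"roll":0}]' >/dev/null; python3 rel.py .0135 .085 .185
python3 - <<'E'
from h import *
from station import manip
S=manip.snapshot("scene");D=manip.snapshot("side")
a=S["img"][130:290,110:240];b=D["img"][95:225,270:370]
a=cv2.resize(a,(455,560));b=cv2.resize(b,(340,442))
c=np.zeros((560,795,3),np.uint8);c[:,:455]=a;c[:442,455:]=b;cv2.imwrite("pics/p3.png",c)
E
```

```text
t 10.97 cradle xyz [0.012  0.0865 0.1807] F cradle [ 0.7 -1.   0.4] q [-0.02  0.34  1.84  0.    0.96 -1.87] yaw err -0.003
tool shift [-0.0014 -0.0015 -0.0043]
t 11.1 cradle xyz [0.0111 0.086  0.1801] F cradle [-0.   0.4  0.4] q [-0.02  0.34  1.84  0.    0.97 -1.87] yaw err -0.002
tool shift [-0.0024 -0.001  -0.0049]
```

View pics/p3.png

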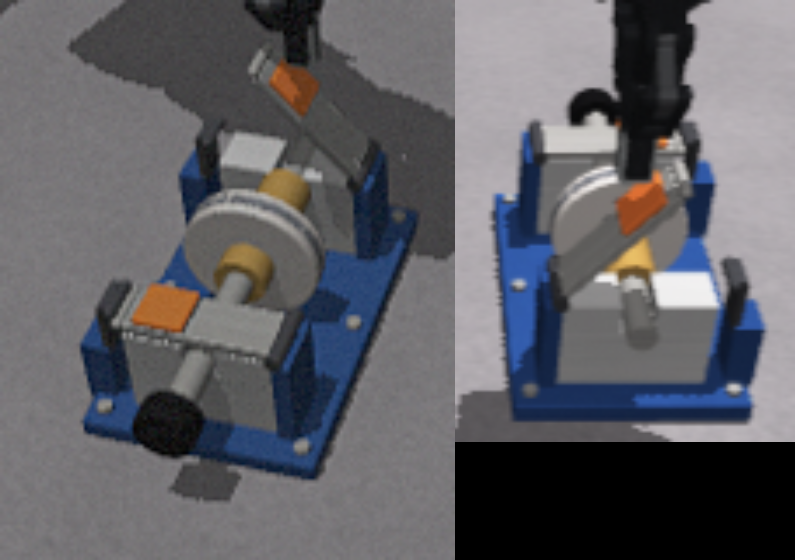

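Strap B is level and caught, and the gripper stands above pad A. I'll run the same press on strap A.

```bash
python3 -m crank '[{"x":0,"y":0,"z":0.008,"roll":0},{"x":0.001,"y":0,"z":0.007,"roll":0},{"x":0.004,"y":0,"z":0.006,"roll":0}]' >/dev/null; python3 rel.py
python3 -m crank '[{"x":0.005,"y":0,"z":0.006,"roll":0},{"x":0.005,"y":0,"z":0.006,"roll":0},{"x":0.004,"y":0,"z":0.006,"roll":0},{"x":0.004,"y":0,"z":0.006,"roll":0},{"x":0.003,"y":0,"z":0.006,"roll":0}]' >/dev/null; python3 rel.py -.016 .085 .118
```

```text
t 11.57 cradle xyz [0.0072 0.0854 0.1609] F cradle [-0.   0.5  1.2] q [-0.03  0.36  1.87  0.    0.91 -1.88] yaw err -0.002
t 12.2 cradle xyz [-0.0139  0.0854  0.1309] F cradle [1.1 0.2 1.2] q [-0.04  0.38  1.94  0.    0.82 -1.89] yaw err -0.002
tool shift [ 0.0021 -0.0004  0.0129]
```

```bash
python3 -m crank '[{"x":0.002,"y":0,"z":0.005,"roll":0},{"x":0.001,"y":0,"z":0.005,"roll":0},{"x":0,"y":0,"z":0.002,"roll":0}]' >/dev/null; python3 rel.py 
for i in 1 2 3; do python3 -m crank '[{"x":0,"y":0,"z":0.0015,"roll":0},{"x":0,"y":0,"z":0.0015,"roll":0}]' >/dev/null; python3 rel.py ; done
```

```text
t 12.57 cradle xyz [-0.0169  0.0854  0.1189] F cradle [-0.4  0.1  1.2] q [-0.04  0.39  1.96 -0.    0.79 -1.89] yaw err -0.002
t 12.82 cradle xyz [-0.0166  0.0854  0.1166] F cradle [-4.9  1.  16.7] q [-0.04  0.4   1.96 -0.    0.79 -1.89] yaw err -0.002
t 13.07 cradle xyz [-0.0171  0.0854  0.1138] F cradle [-5.3 -0.1  9. ] q [-0.04  0.4   1.96 -0.    0.78 -1.89] yaw err -0.002
t 13.32 cradle xyz [-0.0168  0.0854  0.1104] F cradle [-1.2  0.5  1.2] q [-0.04  0.41  1.96 -0.    0.77 -1.89] yaw err -0.002
```

```bash
python3 -m crank '[{"x":0,"y":0,"z":0.0015,"roll":0},{"x":0,"y":0,"z":0.001,"roll":0},{"x":0,"y":0,"z":0.0005,"roll":0}]' >/dev/null; python3 rel.py
python3 -m crank '[{"x":0,"y":0,"z":-0.03,"roll":0},{"x":0,"y":0,"z":-0.05,"roll":0},{"x":0,"y":0,"z":-0.05,"roll":0},{"x":0.03,"y":0.05,"z":0,"roll":0},{"x":0.03,"y":0.05,"z":0,"roll":0}]' >/dev/null
python3 -m crank '[{"x":0,"y":0.05,"z":0,"roll":0},{"x":0,"y":0,"z":0,"roll":0},{"x":0,"y":0,"z":0,"roll":0}]' >/dev/null; python3 rel.py
python3 - <<'E'
from h import *
from station import manip
S=manip.snapshot("scene");D=manip.snapshot("side")
a=S["img"][130:290,110:240];b=D["img"][95:225,270:370]
a=cv2.resize(a,(455,560));b=cv2.resize(b,(340,442))
c=np.zeros((560,795,3),np.uint8);c[:,:455]=a;c[:442,455:]=b;cv2.imwrite("pics/p4.png",c)
A,B=[tri(S,u,D,v)[0] for u,v in zip(*[[c for c,s in sorted(blobs(orange(s_["img"])),key=lambda t:k*t[0][1])] for s_,k in((S,1),(D,-1))])]
print(A,B)
E
```

```text
t 13.7 cradle xyz [-0.0166  0.0853  0.108 ] F cradle [-6.5  1.3 18.3] q [-0.04  0.41  1.96 -0.    0.77 -1.89] yaw err -0.002
t 14.7 cradle xyz [-0.0768  0.2351  0.2372] F cradle [ 0.2 -1.1  0.7] q [ 0.28  0.08  2.01 -0.    1.05 -1.57] yaw err -0.002Traceback (most recent call last):
  File "<stdin>", line 7, in <module>
ValueError: not enough values to unpack (expected 2, got 0)
```

View pics/p4.png

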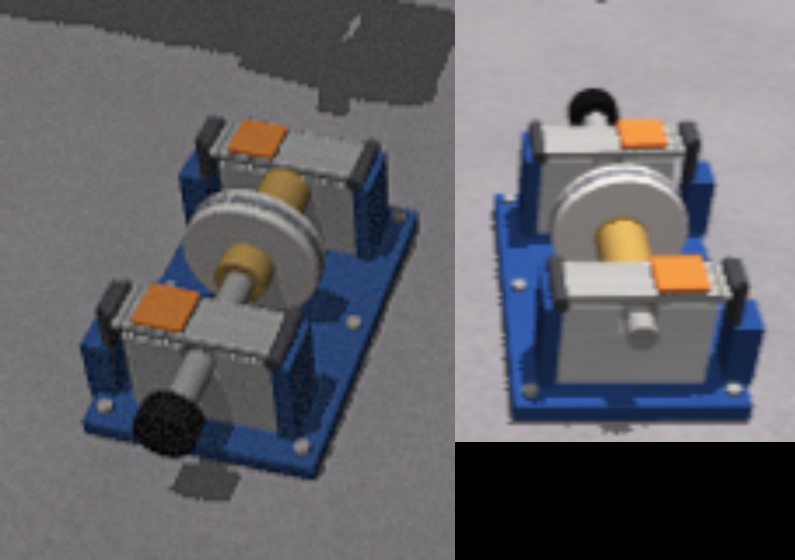

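Both straps are level under their catches, the mandrel is home against saddle A, and the arm is clear of everything.

```bash
python3 -c "
from station import manip
print(manip.finish_job())"
```

```text
the job is handed in; nothing more can be done
None
```

The job is handed in: the mandrel's collar rests against saddle A, both straps are caught shut, the arm never went near the bystanders, and it took about 15 s; no verdict was returned.

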